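# Line up a slipped spacer with a drift pin, then fit the bolt

### The job

The copper-coloured spacer inside the bolted tooling stack has slipped out of line. Take the yellow-handled drift pin from the blue rack, work it down through the yellow-ringed hole, feeling for the spacer's hole and drawing the spacer into line, until its collar sits flush on the cover, and leave it there; then put the black-handled bolt fully home in the other hole. Press gently (keep well under 40 N) and leave everything else on the bench where it is.

Things in the scene. Friction and masses are not known exactly. Their poses are not given: they have to be found in the camera images.
- stack: Tooling stack, fixed to the bench, 84 (x) x 140 (y) x 50 mm tall; origin under its centre, z up. Dark steel base 32 mm thick, copper-coloured spacer in an open gap at heights 32 to 42 mm, aluminium cover 8 mm thick on four corner pillars, screw heads 3 mm above it. Two vertical holes, 35 mm either side of the centre along its y, go through all and 30 mm deep into the base; base and cover holes are in line.
- gap (a point): Middle of the gap in the stack, where the spacer (60x100x10 mm, two 16 mm holes) should be centred. The spacer is not measured: it has slid up to 7 mm along the stack's x and up to 7 mm along its y, any way, unturned. It can travel 8 mm each way, slides stiffly (about 3 N per axis) and stays where it is left; drawing one hole into line brings the other into line too.
- pin_hole (a point): Centre of the yellow-ringed hole's mouth, on the cover's top face, 35 mm to the +y side of the stack's centre; the hole in the cover is 27 mm wide here, in spacer and base 16 mm. For the drift pin.
- bolt_hole (a point): Centre of the plain hole's mouth, on the cover's top face, 35 mm to the -y side of the stack's centre; 16 mm wide in cover, spacer and base. For the bolt.
- rack: Blue tool rack, fixed, 56 (x) x 120 (y) x 50 mm tall, origin under its centre. The drift pin and the bolt hang upright by their collars in its two holes (17.5 mm wide, 35 mm either side of the centre along its y axis), either one in either hole.
- drift_pin: Steel drift pin with yellow square handle, about 0.12 kg. Origin on its axis at the underside of its collar, z up along the handle. Collar 36 mm wide, 3 mm thick; above it the handle, 22x22 mm with sides along the pin's x and y, up to height 41 mm. Home means the collar rests on the cover.
- pin_nose (a point): Blunt end of the drift pin, on its axis 44 mm below the collar's underside. The nose is 12.2 mm wide for the last 12 mm, chamfered to 9 mm over its final 3.5 mm; above that the pin widens evenly to 14.8 mm at 20 mm below the collar, and is straight from there up. In the 27 mm wide hole of the cover the nose can be put down up to 7 mm off centre.
- bolt: Plain-sided steel bolt with black square handle (pushed in, not screwed), about 0.1 kg. Origin on its axis at the underside of its collar, z up along the handle. Collar 27 mm wide, 3 mm thick; handle 22x22 mm with sides along the bolt's x and y, up to height 41 mm. Shank 13 mm wide, with a chamfered end (9 mm wide) 34 mm below the collar's underside.
- v_block: Bystander, loose: pale grey V fixture block, 52x90x30 mm; origin under its centre.
- screwdriver: Bystander, loose: screwdriver with blue handle, lying, 28x198x28 mm; origin under its centre.
- parts_jar: Bystander, loose: clear jar of red rings with white lid, 62 mm wide, 68 mm; origin under its centre.
- chuck_insert: Bystander, loose: round red capping chuck, 43 mm wide, 31 mm; origin under its centre.
- bottle_a: Bystander, loose: small amber bottle, 33 mm wide, 79 mm; origin under its centre.
- bottle_b: Bystander, loose: second small amber bottle, 33 mm wide, 79 mm; origin under its centre.
- spray_bottle: Bystander, loose: white spray bottle with blue head, 63x76x197 mm; origin under its centre.
Not all that is in view belongs to the job. Leave any green or purple look-alike of the drift_pin alone. Leave any purple look-alike of the bolt alone.

How it is judged:
On the way, in this order (a step that is already met when the one before it is completed fails the run):
1. the drift pin is home in the yellow-ringed hole, through the spacer into the base (horizontal distance between drift_pin and pin_hole below 0.003 m and z of drift_pin in the frame of pin_hole between -0.003 and 0.002 m and angle between drift_pin's own z axis and vertical below 0.09 rad), for 0.2 s.
2. with the pin still home, the bolt is home in the other hole (all of step 1 and horizontal distance between bolt and bolt_hole below 0.004 m and z of bolt in the frame of bolt_hole between -0.003 and 0.002 m and angle between bolt's own z axis and vertical below 0.09 rad), for 0.2 s.
At the end, for the whole second after the job is handed in: Drift pin in the yellow-ringed hole and bolt in the other, each with its collar within 2 mm of the cover, within 3 mm (pin) and 4 mm (bolt) of the hole's centre, upright within 0.09 rad, at rest (all of step 2 and linear speed of each of drift_pin, bolt below 0.01 m/s); the robot touches nothing.
It fails at once if the drift pin or the bolt is forced against the stack with more than 40 N (contact force between any of drift_pin, bolt and stack above 40 N).
It fails at once if a bystander is moved by more than 25 mm (distance of any of v_block, screwdriver, parts_jar, chuck_insert, bottle_a, bottle_b, spray_bottle from where it was at the start of the episode above 0.025 m).
It also fails if it takes over 64 s, if anything falls off the work surface, if the arm or the gripper's body presses on something with over 40 N, if the wrist force passes 120 N, or if a joint passes its speed limit or range.

### The arm

A 6-joint arm with a two-finger parallel gripper is mounted at the origin on a cart in front of the work surface, level with it; the furniture and walls round the work are solid. World frame = base frame: x ahead of the robot, y to its left, z up, the work surface at z = 0. Lengths are in m, angles in rad, forces in N, time in s.
With the tool pointing down it reaches from about 0.35 to 0.925 m from the base axis. Payload 6.4 kg.
Tool frame: the origin (TCP) lies midway between the tips of the shut fingers; the grasp point (between the pads) lies 19 mm behind it; z points along the fingers, y is the line along which they close (so a half turn about z gives the same grasp; the last joint's range is limited). The gripper opens to 94 mm and grips with 3 to 60 N. Pads are 16 mm wide; open, the fingers measure 119 mm over their backs; the gripper's body (75 mm by 177 mm) begins 78 mm behind the grasp point.
Start: joints at [-1.468, 0.245, 1.558, -0, 1.339, -0.174], TCP at [0.178, -0.625, 0.205] pointing down, gripper open.
Joint ranges: [-3.13, 3.13], [-1.02, 2.26], [0.13, 2.54], [-0.95, 4.09], [0.21, 2.88], [-2.74, 2.74]. Speed limits (rad/s): [2.57, 2.57, 3.14, 3.14, 3.14, 3.14].

### API

Orientations are given as a rotation vector (axis times angle).
In Python, from plant import ctrl gives the robot as it stands.
- The arm moves only by the shell command python3 -m creep 'ROWS' [OPENING] [FORCE]. ROWS is JSON, a list of rows, each a list of 6 numbers: the shift along the world's x, y, z in cm, then the turn, a rotation vector about the world's x, y, z in degrees. In form: [[x, y, z, wx, wy, wz], ...]. A call has 1 to 8 rows; each row shifts and turns the commanded pose from where the row before left it; what a row does not reach is not made up. A row lasts 1/12 s, in which the tool goes at most 41.7 mm and 7.16 degrees, less where a joint would pass 70% of its speed; a pose out of reach is approached as far as the arm can. A call is refused whole if a number of a shift passes 4.17 or a number of a turn 7.16, either way. A call with a gripper value outside its range is refused whole. OPENING is the closure in counts, from 0 (fully open) to 255 (shut), set as the call begins (- or left out, the last holds). The fingers move at their own pace and stop on an object; FORCE is the grip in N (left out, the last holds). Time passes only in rows, so rows that do not move let the fingers close. It gives the time, the measured TCP pose, the force, the opening and the grip force at its end, in the units of the state.
- ctrl.sense(): the state, without advancing time (a new reading comes with each control period).
- ctrl.get_image(name): name is "side" or "top" or "wrist"; returns (picture, depth): 420x560x3 uint8, red, green, blue; 420x560 float32, m along the optical axis (not along the pixel's ray), 0 where there is no reading.
- ctrl.get_calibration(name): a dict with "camera_matrix" (3x3 intrinsics, pixels), "k1" (the pictures are not rectified: a ray, as slopes to the right and down, at radius r is drawn at 1 + k1 r^2 times it, then the intrinsics apply), "R" (3x3) and "t" (3): a world point X has camera coordinates R X + t. Camera axes: x right, y down, z forward; pixel columns grow to the right and rows downward; lengths in m; the calibration is good to about 2 mm. A picture is of the moment at which its call begins: read the wrist's pose just before it. get_calibration takes no time and is no camera call; for the wrist camera it gives the pose at the moment of the call.
- ctrl.job_done(): hands the job in; it is judged then, once.
The state is a dict: "clock": time; "joints": joint angles; "qd": joint speeds; "effort": joint torques, N m; "tcp_pos": TCP position; "orientation": TCP orientation; "wrist_force": force on the tool from outside, world axes, zero at the start; "torque": the same for the moment, N m; "gripper_width": opening from 0.0 (shut) to 1.0 (fully open); "finger_force": force on a finger pad.
Only numpy, scipy, OpenCV 4.12 (cv2) and the standard library are available. Lean on these libraries where they do the work, as an engineer would, in place of code of your own. Each camera call takes 0.05 s, during which the arm holds its last target. There are 200 camera calls.

## Working session

There is one attempt and no reset: what is moved stays moved. The work goes in short steps, Python scripts to look and compute and a shell command to move; the robot and the scene stay as the last step left them, time stands still between calls to the robot, and variables do not carry over. Pictures are saved under pics/ and viewed, at most 10 in all, crops included, and the job is handed in when it is done.

```bash
mkdir -p pics; ls
cat > h.py <<'E'
import numpy as np, cv2
from plant import ctrl
def grab(n,f=None):
    c=ctrl.get_calibration(n); im,d=ctrl.get_image(n)
    if f: cv2.imwrite('pics/'+f+'.png',cv2.cvtColor(im,cv2.COLOR_RGB2BGR)); np.savez('pics/'+f,im=im,d=d,**{k:np.array(v) for k,v in c.items()})
    return im,d,c
def rays(c,uv):
    K=np.array(c['camera_matrix'],float);k=float(c['k1']);R=np.array(c['R']);t=np.array(c['t'])
    uv=np.atleast_2d(np.array(uv,float))
    p=cv2.undistortPoints(uv[:,None],K,np.array([k,0,0,0,0.]))[:,0]
    return -R.T@t, np.c_[p,np.ones(len(p))]@R
def onplane(c,uv,z):
    o,d=rays(c,uv); return o+d*((z-o[2])/d[:,2])[:,None]
def bydepth(c,uv,d):
    o,r=rays(c,uv); uv=np.atleast_2d(uv).astype(int); return o+r*d[uv[:,1],uv[:,0]][:,None]
E
python3 - <<'E'
from h import *
for n in ('top','side'):
    im,d,c=grab(n,n+'0'); print(n,-np.array(c['R']).T@np.array(c['t']),np.array(c['R'])[2])
print(ctrl.sense())
E
```

```text
pics
top [ 0.36232051 -0.01650978  1.0808985 ] [ 0.17414606  0.01304082 -0.98463348]
side [0.15810847 0.58491364 0.67506904] [ 0.42250958 -0.6383395  -0.6434348 ]
{'clock': 0.1, 'joints': array([-1.46811047e+00,  2.45720287e-01,  1.55885147e+00, -1.26504231e-05,
        1.33868789e+00, -1.74111883e-01]), 'qd': array([ 0.00123118, -0.00254626, -0.00199094,  0.00137382, -0.00091859,
        0.00171443]), 'effort': array([-3.75022610e-04, -4.16912162e+01, -3.15526056e+01,  6.86295494e-02,
        3.10163980e-02, -5.76592197e-05]), 'tcp_pos': array([ 0.17757049, -0.62473309,  0.20449271]), 'orientation': array([-3.10990216e+00, -4.33180831e-01, -7.41333217e-05]), 'wrist_force': array([ 0.15034259, -0.37845254, -0.95953856]), 'torque': array([-0.02023693, -0.02257048, -0.00604638]), 'finger_force': 0.0, 'gripper_width': 0.999318011859674}
```

View pics/top0.png

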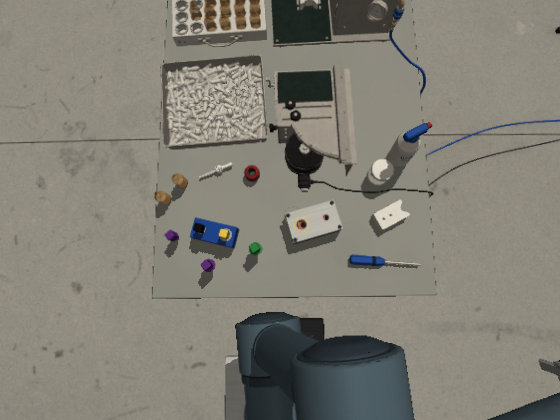

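View pics/side0.png

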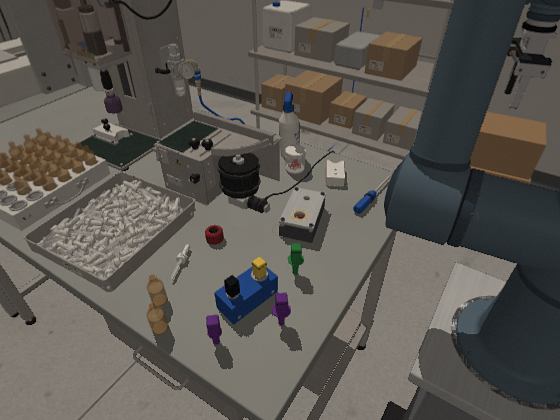

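The top view shows the stack at about (313,223), with its ringed hole at (301,225) and plain hole at (326,217). The rack is at (214,233), with the yellow handle at (225,234) and the black one at (199,229). Purple and green decoys stand nearby at (208,265), (171,235) and (254,248).

Run:
```python
from h import *
im,d,c=grab('top')
hsv=cv2.cvtColor(im,cv2.COLOR_RGB2HSV)
def blob(m,box,z,name):
    x0,y0,x1,y1=box; mm=np.zeros_like(m); mm[y0:y1,x0:x1]=m[y0:y1,x0:x1]
    v,u=np.nonzero(mm); uv=np.c_[u,v]
    P=bydepth(c,uv,d); print(name,len(u),uv.mean(0).round(1),'plane',onplane(c,uv.mean(0),z)[0].round(4),'depth med',np.median(P,0).round(4))
    return mm
H,S,V=[hsv[...,i].astype(int) for i in range(3)]
blob(((H>20)&(H<33)&(S>120)&(V>90)).astype(np.uint8),(215,222,238,245),.091,'yellow')
blob((V<50).astype(np.uint8),(190,220,206,238),.091,'black')
b=blob(((H>100)&(H<125)&(S>120)).astype(np.uint8),(185,212,245,255),.05,'rack')
w=blob(((S<60)&(V>110)).astype(np.uint8)*((d<1.06)&(d>0)).astype(np.uint8),(275,195,350,250),.05,'stack')
for m,n in((b,'rack'),(w,'stack')):
    cs=max(cv2.findContours(m,0,2)[0],key=cv2.contourArea); P=onplane(c,cs[:,0],.05)[:,:2].astype(np.float32)
    r=cv2.minAreaRect(P); print(n,r)
print('holes',onplane(c,[[301,225],[326,217]],.05).round(4))
s=ctrl.sense();cw=ctrl.get_calibration('wrist');o=-np.array(cw['R']).T@np.array(cw['t']);print('wrist cam',o-s['tcp_pos'],np.array(cw['R']),cw['camera_matrix'])
```

```text
yellow 75 [223.4 233.4] plane [0.4793 0.1517 0.091 ] depth med [0.4801 0.1526 0.09  ]
black 91 [198.7 227.8] plane [0.4946 0.2173 0.091 ] depth med [0.495  0.2186 0.0893]
rack 689 [213.4 232.5] plane [0.4869 0.1861 0.05  ] depth med [0.4858 0.1895 0.0495]
stack 1366 [314.5 220.3] plane [ 0.5171 -0.0908  0.05  ] depth med [ 0.518  -0.0927  0.0499]
rack ((0.4874877333641052, 0.1852981448173523), (0.12462814897298813, 0.05653638765215874), 76.22663116455078)
stack ((0.5161760449409485, -0.08796820789575577), (0.085721954703331, 0.1408163160085678), 15.437165260314941)
holes [[ 0.5046 -0.0536  0.05  ]
 [ 0.5259 -0.1225  0.05  ]]
wrist cam [0.08209826 0.02251928 0.1788712 ] [[ 0.27286528 -0.96205119 -0.00142899]
 [-0.92078065 -0.26158959  0.28936809]
 [-0.27876072 -0.07764272 -0.95721683]] [[294.05254873   0.         273.76519339]
 [  0.         294.05254873 210.45845446]
 [  0.           0.           1.        ]]
```

```bash
python3 -m creep '[[1.53,3.42,-0.6,0,0,0],[1.53,3.42,-0.6,0,0,0],[1.53,3.42,-0.6,0,0,0],[1.53,3.42,-0.6,0,0,0],[1.53,3.42,-0.6,0,0,0],[1.53,3.42,-0.6,0,0,0],[1.53,3.42,-0.6,0,0,0],[1.53,3.42,-0.6,0,0,0]]' 0 20; python3 -m creep '[[1.53,3.42,-0.7,0,0,0],[1.53,3.42,-0.7,0,0,0],[1.53,3.42,-0.7,0,0,0],[1.53,3.42,-0.7,0,0,0],[1.53,3.42,-0.7,0,0,0],[1.53,3.42,-0.7,0,0,0],[1.53,3.42,-0.7,0,0,0],[1.53,3.42,-0.7,0,0,0]]'; python3 -m creep '[[0,0,0,0,0,0],[0,0,0,0,0,0]]'
python3 - <<'E'
from h import *
im,d,c=grab('wrist','w1'); print(-np.array(c['R']).T@c['t'])
E
```

```text
clock: 0.82
tcp_pos: [0.3003, -0.3498, 0.157]
orientation: [-3.111, -0.433, -0.0]
wrist_force: [0.1, 0.3, 0.3]
gripper_width: 1.001
finger_force: 0.0
clock: 1.48
tcp_pos: [0.4227, -0.0762, 0.1012]
orientation: [3.111, 0.433, 0.001]
wrist_force: [1.9, -0.5, -0.3]
gripper_width: 0.997
finger_force: 0.0
clock: 1.65
tcp_pos: [0.4223, -0.0763, 0.1008]
orientation: [-3.11, -0.44, 0.002]
wrist_force: [0.1, -0.1, 0.1]
gripper_width: 0.996
finger_force: 0.0
[ 0.50445555 -0.05319001  0.27957159]
```

View pics/w1.png

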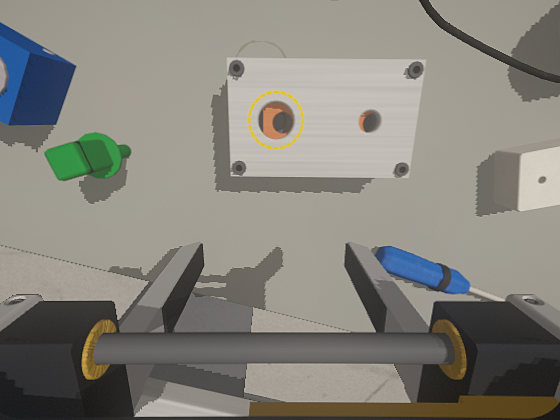

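The wrist view shows the cover with its ring centred near (276,120). Inside it is copper, with the dark spacer hole shifted right to about (283,121). The plain hole is at (370,121).

Run:
```python
from h import *
z=np.load('pics/w1.npz'); im=z['im']; d=z['d']; c={k:z[k] for k in('camera_matrix','k1','R','t')}
hsv=cv2.cvtColor(im,cv2.COLOR_RGB2HSV);H,S,V=[hsv[...,i].astype(int) for i in range(3)]
y=((H>20)&(H<33)&(S>120)&(V>120)).astype(np.uint8); y[:, :240]=0;y[:,312:]=0;y[160:]=0;y[:80]=0
v,u=np.nonzero(y); P=onplane(c,np.c_[u,v],.05)[:,:2]
e=cv2.fitEllipse(P.astype(np.float32)*1000); print('ring',len(u),e)
hc=np.array(e[0])/1000
w=((S<60)&(V>110)).astype(np.uint8); w[:50]=0;w[190:]=0;w[:,:215]=0;w[:,440:]=0
w=cv2.morphologyEx(w,cv2.MORPH_OPEN,np.ones((5,5)))
n,l,st,ce=cv2.connectedComponentsWithStats(w);k=l[100,340]; cs=max(cv2.findContours((l==k).astype(np.uint8),0,2)[0],key=cv2.contourArea)
r=cv2.minAreaRect(onplane(c,cs[:,0],.05)[:,:2].astype(np.float32)*1000);print('stack',r)
m=((S<60)&(V>120))==0
for nm,b in(('pinhole',(250,95,302,147)),('bolthole',(352,103,390,140))):
    mm=np.zeros(im.shape[:2],np.uint8);x0,y0,x1,y1=b;mm[y0:y1,x0:x1]=m[y0:y1,x0:x1]
    if nm=='pinhole': mm[y>0]=0
    cc=max(cv2.findContours(mm,0,2)[0],key=cv2.contourArea);e2=cv2.minEnclosingCircle(onplane(c,cc[:,0],.05)[:,:2].astype(np.float32)*1000);print(nm,e2,cv2.contourArea(cc))
    dk=(mm>0)&(V<85); vv,uu=np.nonzero(dk);print(' dark',len(uu),onplane(c,[uu.mean(),vv.mean()],.042)[0])
print('cover depth z',bydepth(c,[[330,100],[330,150]],d))
cv2.imwrite('pics/w1c.png',cv2.cvtColor(cv2.resize(im[90:150,240:400],None,fx=5,fy=5,interpolation=2),cv2.COLOR_RGB2BGR))
```

```text
ring 355 ((505.0749206542969, -54.07176971435547), (40.106689453125, 40.176841735839844), 19.67566680908203)
stack ((514.0798950195312, -95.22081756591797), (99.0021743774414, 176.03045654296875), 16.074016571044922)
pinhole ((505.1574401855469, -54.05463409423828), 13.059418678283691) 949.5
 dark 26 [ 0.50410769 -0.04941449  0.042     ]
bolthole ((523.65576171875, -121.08904266357422), 7.812326908111572) 319.0
 dark 37 [ 0.52353867 -0.12178731  0.042     ]
cover depth z [[ 0.52990081 -0.08858494  0.04905901]
 [ 0.49588236 -0.10043658  0.0495925 ]]
```

View pics/w1c.png

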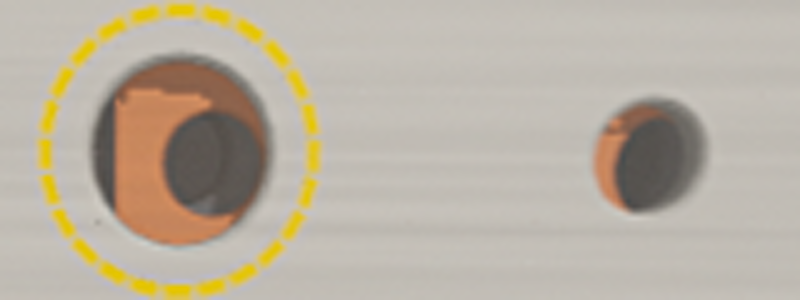

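Ring hole centre is at crop (180,150). The spacer hole is at crop (214,162), radius about 51, which is picture pixel (282.8,122.4). It's shifted mostly to −y.

Run:
```python
from h import *
z=np.load('pics/w1.npz'); c={k:z[k] for k in('camera_matrix','k1','R','t')}
p=onplane(c,[[282.8,122.4]],.042)[0]*1000; q=np.array([505.1,-54.05]); off=p[:2]-q
a=np.deg2rad(15.4); print(p,off,'stack frame',off@np.array([[np.cos(a),-np.sin(a)],[np.sin(a),np.cos(a)]]))
print(ctrl.sense()['tcp_pos'],ctrl.sense()['joints'])
```

```text
[505.32058185 -60.00404019  42.        ] [ 0.22058185 -5.95404019] stack frame [-1.36846985 -5.79883964]
[ 0.42232022 -0.07757546  0.10125934] [-4.46793977e-01 -1.65916294e-01  2.18510557e+00 -3.39902979e-04
  1.12296512e+00  8.45425418e-01]
```

```bash
python3 -m creep '[[0,0,3.6,0,0,0],[-0.42,3.45,0,0,0,0],[-0.42,3.45,0,0,0,0],[-0.42,3.45,0,0,0,0],[-0.42,3.45,0,0,0,0],[-0.42,3.45,0,0,0,0],[-0.42,3.45,0,0,0,0],[0,0,0,0,0,0]]' 100 20;  python3 -m creep '[[0,0,0,0,0,0]]'
python3 - <<'E'
from h import *
im,d,c=grab('wrist','w2'); print(-np.array(c['R']).T@c['t'])
hsv=cv2.cvtColor(im,cv2.COLOR_RGB2HSV);H,S,V=[hsv[...,i].astype(int) for i in range(3)]
v,u=np.mgrid[:420,:560];o,r=rays(c,np.c_[u.ravel(),v.ravel()]);P=(o+r*d.ravel()[:,None]).reshape(420,560,3)
top=(np.abs(P[...,2]-.091)<.006)&(P[...,0]>.42)
for nm,m in(('yellow',(H>18)&(H<34)&(S>110)),('black',(V<70)&(S<110))):
    m=(m&top).astype(np.uint8); n,l,st,ce=cv2.connectedComponentsWithStats(m); k=1+st[1:,4].argmax()
    q=np.argwhere(l==k)[:,::-1]; X=onplane(c,q,.091)[:,:2]; 
    print(nm,st[k],np.median(P[l==k],0),cv2.minAreaRect((X*1000).astype(np.float32)))
E
```

```text
clock: 2.37
tcp_pos: [0.3966, 0.1317, 0.1378]
orientation: [-3.11, -0.439, -0.001]
wrist_force: [-0.4, -0.3, 0.4]
gripper_width: 0.608
finger_force: 0.0
clock: 2.45
tcp_pos: [0.3974, 0.1288, 0.1378]
orientation: [3.111, 0.435, 0.001]
wrist_force: [-0.6, -1.3, -0.5]
gripper_width: 0.608
finger_force: 0.0
[0.47929407 0.15175847 0.31665185]
yellow [253 102  37  38 852] [0.47930651 0.15372111 0.09038987] ((479.23193359375, 153.62672424316406), (21.099279403686523, 21.13524627685547), 75.65755462646484)
black [167  48  38  43 998] [0.49592746 0.22033582 0.09035358] ((495.6767272949219, 219.81646728515625), (22.00471305847168, 20.824119567871094), 75.81393432617188)
```

View pics/w2.png

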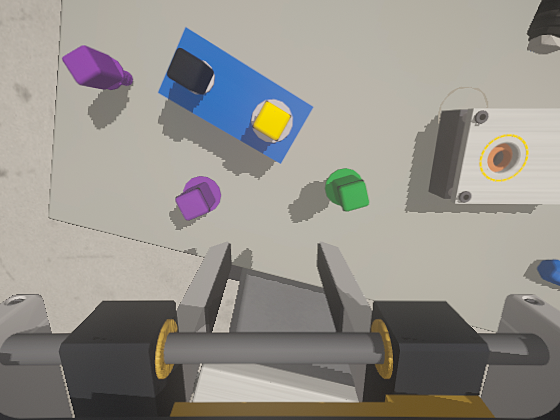

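The yellow handle top is at (271,121) and the black one at (187,70). Both are at z 0.09, with sides at 75.7°.

```bash
python3 -m creep '[[1.65,0.48,0,0,0,-6.0],[1.65,0.48,0,0,0,-6.0],[1.65,0.48,0,0,0,-6.0],[1.65,0.48,0,0,0,-6.0],[1.65,0.48,0,0,0,-6.0],[0,0,0,0,0,0],[0,0,0,0,0,0],[0,0,0,0,0,0]]';  python3 -m creep '[[0,0,0,0,0,0]]'; python3 -m creep '[[0,0,0,0,0,0]]'|sed -n 2,3p
```

```text
clock: 3.17
tcp_pos: [0.4793, 0.1514, 0.1372]
orientation: [3.117, -0.387, -0.001]
wrist_force: [-0.2, 0.6, -0.4]
gripper_width: 0.608
finger_force: 0.0
clock: 3.25
tcp_pos: [0.4791, 0.1519, 0.1373]
orientation: [3.117, -0.387, -0.001]
wrist_force: [0.3, -0.2, 0.4]
gripper_width: 0.609
finger_force: 0.0
tcp_pos: [0.4792, 0.1524, 0.1374]
orientation: [3.118, -0.387, -0.0]
```

```bash
python3 -m creep '[[0,0.17,-2,0,0,0],[0,0,-2,0,0,0],[0,0,-2,0,0,0],[0,0,-1.2,0,0,0],[0,0,-0.5,0,0,0],[0,0,0,0,0,0]]';  python3 -m creep '[[0,0,0,0,0,0],[0,0,0,0,0,0],[0,0,0,0,0,0],[0,0,0,0,0,0],[0,0,0,0,0,0],[0,0,0,0,0,0]]' 255 25
```

```text
clock: 3.83
tcp_pos: [0.4787, 0.1545, 0.0595]
orientation: [3.117, -0.386, -0.004]
wrist_force: [-0.6, 0.1, -0.9]
gripper_width: 0.609
finger_force: 0.0
clock: 4.33
tcp_pos: [0.48, 0.1546, 0.0609]
orientation: [3.118, -0.386, 0.001]
wrist_force: [-0.3, -0.4, 1.7]
gripper_width: 0.231
finger_force: 25.0
```

```bash
python3 -m creep '[[0,0,1,0,0,0],[0,0,2.5,0,0,0],[0,0,3,0,0,0],[0,0,3,0,0,0],[0,0,0.5,0,0,0],[0,0,0,0,0,0]]'; python3 -m creep '[[0.4,-3.4,0,0,0,0],[0.4,-3.4,0,0,0,0],[0.4,-3.4,0,0,0,0],[0.4,-3.4,0,0,0,0],[0.4,-3.4,0,0,0,0],[0.4,-3.4,0,0,0,0],[0.2,-1.0,0,0,0,0],[0,0,0,0,0,0]]';python3 -m creep '[[0,0,0,0,0,0],[0,0,0,0,0,0]]'
python3 - <<'E'
from h import *
for i in range(2): grab('wrist','w3')
s=ctrl.sense();print(s['tcp_pos'],s['wrist_force'])
E
```

```text
clock: 4.83
tcp_pos: [0.4814, 0.1548, 0.1632]
orientation: [-3.117, 0.386, -0.008]
wrist_force: [-0.1, -0.1, -1.9]
gripper_width: 0.233
finger_force: 25.0
clock: 5.5
tcp_pos: [0.5048, -0.061, 0.1585]
orientation: [-3.116, 0.393, 0.005]
wrist_force: [-0.7, 0.1, -1.3]
gripper_width: 0.23
finger_force: 25.0
clock: 5.67
tcp_pos: [0.505, -0.0579, 0.1593]
orientation: [-3.117, 0.385, 0.003]
wrist_force: [-0.1, 0.3, -0.8]
gripper_width: 0.233
finger_force: 25.0
[ 0.50529109 -0.05782694  0.15989701] [ 0.68460876  0.16441794 -1.13695735]
```

View pics/w3.png

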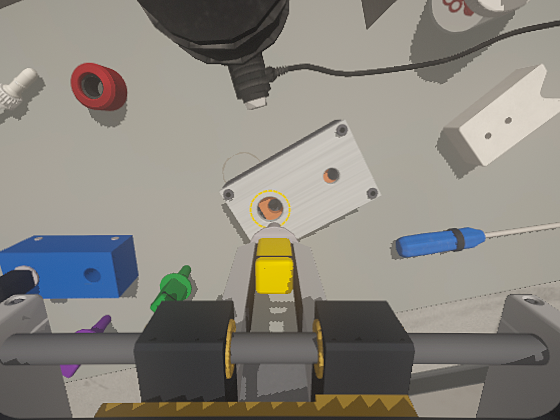

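The pin is held with its top face near (274,275). The ring hole is ahead at (270,208).

Run:
```python
from h import *
z=np.load('pics/w3.npz'); im=z['im'];d=z['d']; c={k:z[k] for k in('camera_matrix','k1','R','t')}
s=ctrl.sense()['tcp_pos'];print(s)
hsv=cv2.cvtColor(im,cv2.COLOR_RGB2HSV);H,S,V=[hsv[...,i].astype(int) for i in range(3)]
m=(H>18)&(H<34)&(S>110);m[:235]=0;m[300:]=0;m[:,:250]=0;m[:,300:]=0
q=np.argwhere(m)[:,::-1];P=bydepth(c,q,d);zt=np.percentile(P[:,2],95);print('top z',zt, zt-s[2])
t=np.abs(P[:,2]-zt)<.004;X=onplane(c,q[t],zt)[:,:2]*1000;print(cv2.minAreaRect(X.astype(np.float32)),X.mean(0))
f=(P[:,2]<zt-.008);print('front',P[f].mean(0),f.sum())
```

```text
[ 0.50529109 -0.05782694  0.15989701]
top z 0.19012662545557485 0.03022961304664104
((506.9436950683594, -58.623165130615234), (21.730865478515625, 22.11574935913086), 75.94438171386719) [506.81254982 -58.46835067]
front [ 0.51497611 -0.06060212  0.16875395] 599
```

```bash
python3 -m creep '[[-0.08,-0.15,-1.5,0,0,0],[0,0,-2.0,0,0,0],[0,0,-1.5,0,0,0],[0,0,-0.5,0,0,0],[0,0,-0.3,0,0,0],[0,0,0,0,0,0]]'; python3 -m creep '[[0,0,-0.2,0,0,0],[0,0,-0.2,0,0,0],[0,0,-0.2,0,0,0],[0,0,0,0,0,0]]';  python3 -m creep '[[0,0,-0.2,0,0,0],[0,0,-0.1,0,0,0],[0,0,0,0,0,0],[0,0,0,0,0,0]]'
```

```text
clock: 6.27
tcp_pos: [0.5048, -0.0602, 0.1023]
orientation: [-3.118, 0.385, 0.001]
wrist_force: [-0.1, -0.4, -0.8]
gripper_width: 0.237
finger_force: 25.0
clock: 6.6
tcp_pos: [0.505, -0.0609, 0.0965]
orientation: [3.118, -0.387, 0.0]
wrist_force: [-0.4, 0.2, -1.1]
gripper_width: 0.23
finger_force: 25.0
clock: 6.93
tcp_pos: [0.505, -0.0608, 0.0934]
orientation: [-3.117, 0.387, -0.0]
wrist_force: [-0.0, 0.3, -2.7]
gripper_width: 0.231
finger_force: 25.0
```

```bash
python3 -m creep '[[0,0,-0.2,0,0,0],[0,0,-0.2,0,0,0],[0,0,-0.1,0,0,0],[0,0,0,0,0,0],[0,0,0,0,0,0]]'
```

```text
clock: 7.35
tcp_pos: [0.5049, -0.0606, 0.0882]
orientation: [-3.117, 0.387, 0.0]
wrist_force: [0.2, 3.1, -2.0]
gripper_width: 0.231
finger_force: 25.0
```

```bash
python3 -m creep '[[0,0.15,0,0,0,0],[0,0.15,0,0,0,0],[0,0.15,0,0,0,0],[0,0.1,0,0,0,0],[0,0,0,0,0,0]]'; python3 -m creep '[[0,0.1,0,0,0,0],[0,0.1,0,0,0,0],[0,0.1,0,0,0,0],[0,0,0,0,0,0],[0,0,0,0,0,0]]'
```

```text
clock: 7.77
tcp_pos: [0.5047, -0.056, 0.0884]
orientation: [3.116, -0.385, -0.001]
wrist_force: [-1.1, -3.5, -2.1]
gripper_width: 0.233
finger_force: 25.0
clock: 8.18
tcp_pos: [0.5047, -0.0524, 0.0884]
orientation: [3.118, -0.386, -0.001]
wrist_force: [-1.8, -2.3, -0.7]
gripper_width: 0.232
finger_force: 25.0
```

```bash
python3 -m creep '[[0,-0.1,-0.1,0,0,0],[0,0,-0.1,0,0,0],[0,0,-0.1,0,0,0],[0,0,-0.1,0,0,0],[0,0,0,0,0,0]]'; python3 -m creep '[[0,0,-0.1,0,0,0],[0,0,-0.1,0,0,0],[0,0,-0.1,0,0,0],[0,0,0,0,0,0]]'
```

```text
clock: 8.6
tcp_pos: [0.505, -0.0531, 0.0842]
orientation: [-3.117, 0.387, -0.0]
wrist_force: [0.5, -0.7, -0.7]
gripper_width: 0.233
finger_force: 25.0
clock: 8.93
tcp_pos: [0.5048, -0.0533, 0.0812]
orientation: [-3.117, 0.387, 0.0]
wrist_force: [0.1, 0.1, -0.6]
gripper_width: 0.229
finger_force: 25.0
```

```bash
python3 -m creep '[[0,0,-0.2,0,0,0],[0,0,-0.2,0,0,0],[0,0,-0.2,0,0,0],[0,0,0,0,0,0]]'; python3 -m creep '[[0,0,-0.15,0,0,0],[0,0,-0.15,0,0,0],[0,0,-0.15,0,0,0],[0,0,0,0,0,0]]'
```

```text
clock: 9.27
tcp_pos: [0.5048, -0.0535, 0.075]
orientation: [3.117, -0.386, -0.0]
wrist_force: [0.5, -1.3, -1.6]
gripper_width: 0.238
finger_force: 25.0
clock: 9.6
tcp_pos: [0.5049, -0.0537, 0.0708]
orientation: [3.117, -0.386, -0.0]
wrist_force: [-0.3, -2.2, -1.2]
gripper_width: 0.232
finger_force: 25.0
```

```bash
python3 -m creep '[[0,0,-0.15,0,0,0],[0,0,-0.15,0,0,0],[0,0,-0.15,0,0,0],[0,0,0,0,0,0]]'; python3 -m creep '[[0,0,-0.15,0,0,0],[0,0,-0.15,0,0,0],[0,0,-0.1,0,0,0],[0,0,0,0,0,0]]'
```

```text
clock: 9.93
tcp_pos: [0.5049, -0.0535, 0.0662]
orientation: [3.117, -0.387, -0.0]
wrist_force: [-1.0, -4.2, 0.0]
gripper_width: 0.234
finger_force: 25.0
clock: 10.27
tcp_pos: [0.5048, -0.0533, 0.0622]
orientation: [-3.118, 0.387, 0.0]
wrist_force: [-0.6, -3.7, -0.4]
gripper_width: 0.23
finger_force: 25.0
```

```bash
python3 -m creep '[[0,0,-0.1,0,0,0],[0,0,-0.1,0,0,0],[0,0,0,0,0,0]]'; python3 -m creep '[[0,0,-0.06,0,0,0],[0,0,0,0,0,0]]'; python3 -m creep '[[0,0,-0.06,0,0,0],[0,0,0,0,0,0]]'
```

```text
clock: 10.52
tcp_pos: [0.505, -0.0534, 0.0609]
orientation: [-3.118, 0.387, 0.001]
wrist_force: [-4.0, -2.7, 4.9]
gripper_width: 0.238
finger_force: 25.0
clock: 10.68
tcp_pos: [0.505, -0.0534, 0.0609]
orientation: [-3.118, 0.386, 0.001]
wrist_force: [-5.1, -2.6, 10.4]
gripper_width: 0.235
finger_force: 25.0
clock: 10.85
tcp_pos: [0.5051, -0.0534, 0.0608]
orientation: [-3.118, 0.386, 0.002]
wrist_force: [-7.0, -2.1, 13.6]
gripper_width: 0.233
finger_force: 25.0
```

```bash
python3 -m creep '[[0,0,0.15,0,0,0],[0,0,0,0,0,0]]' | sed -n 2,4p; python3 -m creep '[[0,0,0,0,0,0],[0,0,0,0,0,0],[0,0,0,0,0,0],[0,0,0,0,0,0]]' 100;python3 -m creep '[[0,0,1,0,0,0],[0,0,2,0,0,0],[0,0,2.5,0,0,0],[0,0,2.5,0,0,0],[-0.5,3.0,0,0,0,0],[-0.5,3.5,0,0,0,0],[0,0,0,0,0,0],[0,0,0,0,0,0]]'
python3 - <<'E'
from h import *
for i in range(2): im,d,c=grab('wrist','w4')
print(ctrl.sense()['tcp_pos'])
hsv=cv2.cvtColor(im,cv2.COLOR_RGB2HSV);H,S,V=[hsv[...,i].astype(int) for i in range(3)]
v,u=np.mgrid[:420,:560];o,r=rays(c,np.c_[u.ravel(),v.ravel()]);P=(o+r*d.ravel()[:,None]).reshape(420,560,3)
m=((H>18)&(H<34)&(S>110)&(np.abs(P[...,2]-.091)<.005)).astype(np.uint8);n,l,st,ce=cv2.connectedComponentsWithStats(m)
if n>1:
  k=1+st[1:,4].argmax();print(st[k],np.median(P[l==k],0),cv2.minAreaRect((onplane(c,np.argwhere(l==k)[:,::-1],.091)[:,:2]*1000).astype(np.float32)))
E
```

```text
tcp_pos: [0.5049, -0.0533, 0.0609]
orientation: [-3.118, 0.387, -0.0]
wrist_force: [-2.8, -2.7, 3.3]
clock: 11.35
tcp_pos: [0.5049, -0.0529, 0.0605]
orientation: [-3.117, 0.387, -0.0]
wrist_force: [0.3, -0.3, 0.1]
gripper_width: 0.477
finger_force: 0.0
clock: 12.02
tcp_pos: [0.4949, 0.0128, 0.1414]
orientation: [-3.118, 0.382, -0.001]
wrist_force: [0.1, 0.0, 0.6]
gripper_width: 0.606
finger_force: 0.0
[0.49514203 0.01134476 0.14111338]
[334 185  29  27 703] [ 0.50594879 -0.0527782   0.09033284] ((506.0647277832031, -52.64731216430664), (21.944326400756836, 21.54102897644043), 75.9063949584961)
```

View pics/w4.png

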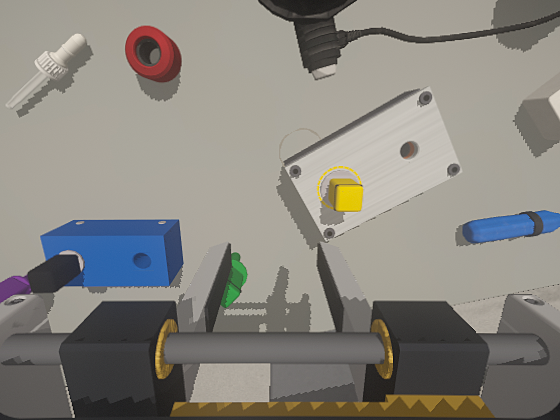

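The pin stands in the ringed hole, with its top at (347,195) and z 0.090. The bolt is still in the rack.

```bash
python3 -m creep '[[0.02,3.5,0,0,0,0],[0.02,3.5,0,0,0,0],[0.02,3.5,0,0,0,0],[0.02,3.5,0,0,0,0],[0.02,3.5,0,0,0,0],[0,3.4,0,0,0,0],[0,0,0,0,0,0],[0,0,0,0,0,0]]' 100;python3 -m creep '[[0,0,0,0,0,0],[0,0,0,0,0,0]]'
python3 - <<'E'
from h import *
im,d,c=grab('wrist','w5')
print(ctrl.sense()['tcp_pos'])
hsv=cv2.cvtColor(im,cv2.COLOR_RGB2HSV);H,S,V=[hsv[...,i].astype(int) for i in range(3)]
v,u=np.mgrid[:420,:560];o,r=rays(c,np.c_[u.ravel(),v.ravel()]);P=(o+r*d.ravel()[:,None]).reshape(420,560,3)
m=((V<80)&(S<110)&(np.abs(P[...,2]-.091)<.006)&(P[...,0]>.46)).astype(np.uint8);n,l,st,ce=cv2.connectedComponentsWithStats(m)
if n>1:
  k=1+st[1:,4].argmax();print(st[k],np.median(P[l==k],0),cv2.minAreaRect((onplane(c,np.argwhere(l==k)[:,::-1],.091)[:,:2]*1000).astype(np.float32)))
E
```

```text
clock: 12.78
tcp_pos: [0.4962, 0.2209, 0.1406]
orientation: [3.118, -0.384, -0.0]
wrist_force: [0.2, 0.5, -0.1]
gripper_width: 0.611
finger_force: 0.0
clock: 12.95
tcp_pos: [0.4963, 0.2192, 0.1406]
orientation: [3.117, -0.39, -0.001]
wrist_force: [0.1, 0.4, 0.1]
gripper_width: 0.608
finger_force: 0.0
[0.49629155 0.21915719 0.14067515]
[258 215  26  27 638] [0.49762139 0.22137775 0.09029455] ((497.8320617675781, 221.37994384765625), (20.857406616210938, 22.80426025390625), 76.2288818359375)
```

```bash
python3 -m creep '[[0.05,0.2,-2,0,0,0],[0,0,-2.2,0,0,0],[0,0,-2.2,0,0,0],[0,0,-1.2,0,0,0],[0,0,-0.4,0,0,0],[0,0,0,0,0,0]]';  python3 -m creep '[[0,0,0,0,0,0],[0,0,0,0,0,0],[0,0,0,0,0,0],[0,0,0,0,0,0],[0,0,0,0,0,0],[0,0,0,0,0,0]]' 255 25; python3 -m creep '[[0,0,1,0,0,0],[0,0,2.5,0,0,0],[0,0,3,0,0,0],[0,0,3,0,0,0],[0,0,0.5,0,0,0],[0,0,0,0,0,0],[0,0,0,0,0,0]]'
```

```text
clock: 13.5
tcp_pos: [0.496, 0.2219, 0.0599]
orientation: [3.117, -0.388, -0.003]
wrist_force: [-0.2, -0.7, -0.5]
gripper_width: 0.608
finger_force: 0.0
clock: 14.0
tcp_pos: [0.4967, 0.2227, 0.0612]
orientation: [-3.118, 0.386, -0.001]
wrist_force: [-0.1, 0.5, 0.4]
gripper_width: 0.235
finger_force: 25.0
clock: 14.58
tcp_pos: [0.4959, 0.2226, 0.16]
orientation: [3.117, -0.387, -0.002]
wrist_force: [-0.2, -0.1, -2.6]
gripper_width: 0.229
finger_force: 25.0
```

```bash
python3 -m creep '[[0.27,-3.43,0,0,0,0],[0.27,-3.43,0,0,0,0],[0.27,-3.43,0,0,0,0],[0.27,-3.43,0,0,0,0],[0.27,-3.43,0,0,0,0],[0.27,-3.43,0,0,0,0],[0.27,-3.43,0,0,0,0],[0.27,-3.43,0,0,0,0]]'|sed -n 2p; python3 -m creep '[[0.27,-3.43,0,0,0,0],[0.27,-3.43,0,0,0,0],[0,0,0,0,0,0],[0,0,0,0,0,0],[0,0,0,0,0,0]]'; python3 -m creep '[[0,0,0,0,0,0]]'; python3 -m creep '[[0,0,0,0,0,0]]'
python3 - <<'E'
from h import *
im,d,c=grab('wrist','w6')
v,u=np.mgrid[:420,:560];o,r=rays(c,np.c_[u.ravel(),v.ravel()]);P=(o+r*d.ravel()[:,None]).reshape(420,560,3)
s=ctrl.sense()['tcp_pos'];print(s)
V=im.max(2);m=((V<80)&(np.abs(P[...,2]-s[2]-.03)<.005)&(np.hypot(P[...,0]-s[0],P[...,1]-s[1])<.02)).astype(np.uint8)
n,l,st,ce=cv2.connectedComponentsWithStats(m)
if n>1:
  k=1+st[1:,4].argmax();print(st[k],np.median(P[l==k],0),cv2.minAreaRect((onplane(c,np.argwhere(l==k)[:,::-1],s[2]+.0305)[:,:2]*1000).astype(np.float32)))
E
```

```text
tcp_pos: [0.5162, -0.0529, 0.158]
clock: 15.67
tcp_pos: [0.5222, -0.1195, 0.1587]
orientation: [-3.116, 0.387, 0.006]
wrist_force: [0.4, 0.2, -1.5]
gripper_width: 0.232
finger_force: 25.0
clock: 15.75
tcp_pos: [0.5226, -0.1189, 0.1594]
orientation: [-3.117, 0.385, 0.004]
wrist_force: [0.3, 0.9, -1.2]
gripper_width: 0.231
finger_force: 25.0
clock: 15.83
tcp_pos: [0.523, -0.1189, 0.16]
orientation: [-3.117, 0.384, 0.002]
wrist_force: [0.8, -0.8, -1.5]
gripper_width: 0.229
finger_force: 25.0
[ 0.52321651 -0.11908764  0.1603301 ]
[ 252  257   45   37 1391] [ 0.5249151  -0.11940864  0.18917686] ((525.2988891601562, -119.88809967041016), (24.5845890045166, 22.673580169677734), 75.9441909790039)
```

View pics/w6.png

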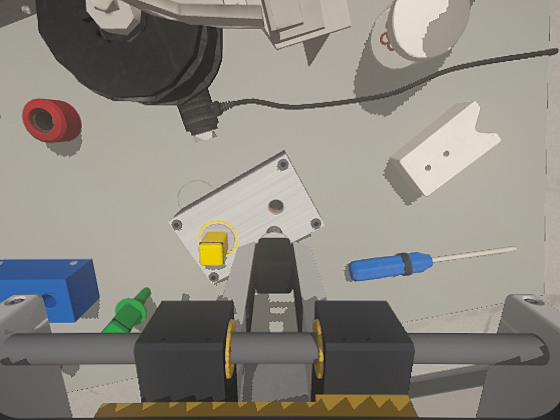

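The bolt is held and the pin is still home at (212,252). The open plain hole is at (276,207).

```bash
python3 -m creep '[[0.04,-0.18,-1.5,0,0,0],[0,0,-2.0,0,0,0],[0,0,-1.5,0,0,0],[0,0,-0.7,0,0,0],[0,0,0,0,0,0],[0,0,0,0,0,0]]'; python3 -m creep '[[0,0,-0.2,0,0,0],[0,0,-0.2,0,0,0],[0,0,-0.2,0,0,0],[0,0,0,0,0,0]]'
```

```text
clock: 16.38
tcp_pos: [0.524, -0.1218, 0.104]
orientation: [3.118, -0.385, 0.0]
wrist_force: [-0.1, -0.5, -1.0]
gripper_width: 0.234
finger_force: 25.0
clock: 16.72
tcp_pos: [0.5238, -0.1222, 0.0978]
orientation: [3.118, -0.387, 0.0]
wrist_force: [-0.4, 0.3, -1.5]
gripper_width: 0.233
finger_force: 25.0
```

```bash
python3 -m creep '[[0,0.1,-0.1,0,0,0],[0,0,-0.2,0,0,0],[0,0,-0.2,0,0,0],[0,0,0,0,0,0]]'; python3 -m creep '[[0,0,-0.15,0,0,0],[0,0,-0.15,0,0,0],[0,0,-0.15,0,0,0],[0,0,0,0,0,0]]'
```

```text
clock: 17.05
tcp_pos: [0.5235, -0.121, 0.0922]
orientation: [-3.117, 0.387, 0.001]
wrist_force: [0.4, 0.8, -0.9]
gripper_width: 0.235
finger_force: 25.0
clock: 17.38
tcp_pos: [0.5236, -0.1211, 0.0878]
orientation: [-3.117, 0.387, 0.001]
wrist_force: [0.2, -0.1, -1.2]
gripper_width: 0.231
finger_force: 25.0
```

Entered the cover cleanly; now through the spacer.

```bash
python3 -m creep '[[0,0,-0.15,0,0,0],[0,0,-0.15,0,0,0],[0,0,-0.15,0,0,0],[0,0,0,0,0,0]]'; python3 -m creep '[[0,0,-0.15,0,0,0],[0,0,-0.15,0,0,0],[0,0,-0.15,0,0,0],[0,0,0,0,0,0]]';  python3 -m creep '[[0,0,-0.15,0,0,0],[0,0,-0.15,0,0,0],[0,0,-0.15,0,0,0],[0,0,0,0,0,0]]'
```

```text
clock: 17.72
tcp_pos: [0.5236, -0.1211, 0.0834]
orientation: [-3.118, 0.387, 0.001]
wrist_force: [-1.1, -0.9, -0.9]
gripper_width: 0.231
finger_force: 25.0
clock: 18.05
tcp_pos: [0.5236, -0.1211, 0.0789]
orientation: [-3.117, 0.387, 0.001]
wrist_force: [-0.4, 0.8, -0.8]
gripper_width: 0.236
finger_force: 25.0
clock: 18.38
tcp_pos: [0.5236, -0.121, 0.0744]
orientation: [-3.118, 0.387, 0.001]
wrist_force: [-0.5, -0.5, -1.1]
gripper_width: 0.231
finger_force: 25.0
```

```bash
python3 -m creep '[[0,0,-0.2,0,0,0],[0,0,-0.2,0,0,0],[0,0,-0.2,0,0,0],[0,0,-0.2,0,0,0],[0,0,-0.2,0,0,0],[0,0,0,0,0,0]]'; python3 -m creep '[[0,0,-0.15,0,0,0],[0,0,-0.1,0,0,0],[0,0,0,0,0,0]]'; python3 -m creep '[[0,0,-0.1,0,0,0],[0,0,0,0,0,0]]'; python3 -m creep '[[0,0,-0.08,0,0,0],[0,0,0,0,0,0]]'
```

```text
clock: 18.88
tcp_pos: [0.5235, -0.121, 0.0642]
orientation: [-3.117, 0.387, 0.001]
wrist_force: [0.5, 0.4, -0.5]
gripper_width: 0.235
finger_force: 25.0
clock: 19.13
tcp_pos: [0.5237, -0.1211, 0.062]
orientation: [-3.118, 0.387, 0.0]
wrist_force: [0.5, 0.3, -1.0]
gripper_width: 0.232
finger_force: 25.0
clock: 19.3
tcp_pos: [0.5239, -0.1212, 0.0613]
orientation: [3.118, -0.387, 0.0]
wrist_force: [0.3, -0.3, -1.2]
gripper_width: 0.231
finger_force: 25.0
clock: 19.47
tcp_pos: [0.524, -0.1212, 0.0612]
orientation: [3.118, -0.387, -0.0]
wrist_force: [-2.2, 1.4, 4.4]
gripper_width: 0.231
finger_force: 25.0
```

```bash
python3 -m creep '[[0,0,0,0,0,0],[0,0,0,0,0,0],[0,0,0,0,0,0],[0,0,0,0,0,0],[0,0,0,0,0,0]]' 100;python3 -m creep '[[0,0,1,0,0,0],[0,0,2,0,0,0],[0,0,2.5,0,0,0],[0,0,2.5,0,0,0],[-2.5,0.5,0.5,0,0,0],[-3,0.5,0,0,0,0],[0,0,0,0,0,0],[0,0,0,0,0,0]]'
python3 - <<'E'
from h import *
for i in range(2): im,d,c=grab('wrist','w7')
hsv=cv2.cvtColor(im,cv2.COLOR_RGB2HSV);H,S,V=[hsv[...,i].astype(int) for i in range(3)]
v,u=np.mgrid[:420,:560];o,r=rays(c,np.c_[u.ravel(),v.ravel()]);P=(o+r*d.ravel()[:,None]).reshape(420,560,3)
for nm,m in(('yellow',(H>18)&(H<34)&(S>110)),('black',(V<80)&(S<110))):
    m=(m&(np.abs(P[...,2]-.091)<.006)&(np.hypot(P[...,0]-.515,P[...,1]+.088)<.07)).astype(np.uint8); n,l,st,ce=cv2.connectedComponentsWithStats(m)
    if n>1: k=1+st[1:,4].argmax();print(nm,st[k],np.median(P[l==k],0),cv2.minAreaRect((onplane(c,np.argwhere(l==k)[:,::-1],.091)[:,:2]*1000).astype(np.float32)))
E
```

```text
clock: 19.88
tcp_pos: [0.5238, -0.1212, 0.0603]
orientation: [-3.118, 0.387, 0.0]
wrist_force: [0.8, 0.8, 0.5]
gripper_width: 0.548
finger_force: 0.0
clock: 20.55
tcp_pos: [0.4682, -0.111, 0.1461]
orientation: [3.117, -0.387, 0.002]
wrist_force: [-0.0, 0.5, 0.2]
gripper_width: 0.605
finger_force: 0.0
yellow [183 189  28  27 675] [ 0.50560991 -0.05479563  0.09025457] ((505.8211669921875, -55.18181610107422), (21.960956573486328, 22.176389694213867), 75.8040771484375)
black [256 147  27  28 530] [ 0.52190538 -0.12307495  0.09023414] ((524.1011962890625, -121.59801483154297), (20.708417892456055, 21.2087345123291), 75.81877899169922)
```

View pics/w7.png

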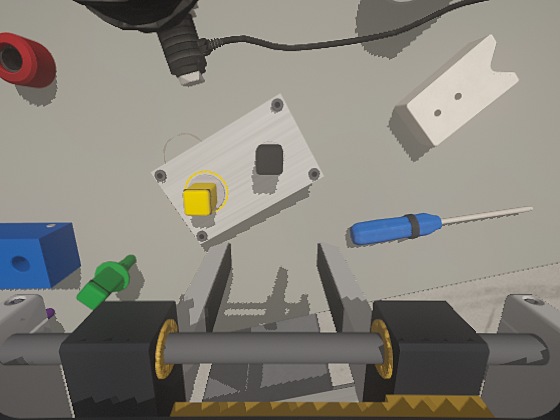

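Both handles stand upright on the cover, yellow at (197,202) and black at (269,161). Their tops are at z 0.090 and the gripper is clear.

```bash
python3 -c "
from plant import ctrl
print(ctrl.job_done())"
```

```text
the job is handed in; nothing more can be done
None
```

I handed the job in at about 21 s: the drift pin is home in the yellow-ringed hole, the spacer is drawn into line and the bolt is home in the other hole; no wrist force I read passed 16 N, and no verdict came back.

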